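# Index the parts carousel to the green notch

## Robot

A 6-joint arm with a two-finger parallel gripper is mounted at the origin on the work surface. World frame = base frame: x ahead of the robot, y to its left, z up, the work surface at z = 0. Lengths are in m, angles in degrees, forces in N, time in s.
With the tool pointing down it reaches from about 0.25 to 0.8 m from the base axis. Payload 3.9 kg.
Tool frame: the origin (TCP) lies on the mounting face of the last link; the fingertips stand nose_length ahead of it and the grasp point (between the pads) lies 155 mm ahead of it (nose_length is the distance from the TCP to the fingertips, in m); z points along the fingers, y is the line along which they close (so a half turn about z gives the same grasp; the last joint's range is limited). The gripper opens to 85 mm and grips with 20 to 120 N. Pads are 22 mm wide; open, the fingers measure 114 mm over their backs; the gripper's body (76 mm by 85 mm) begins 54 mm behind the grasp point. The pads swing forward as they close: fully open they stand 13 mm farther back than shut.
Start: joints at [70.875, 14.897, -7.913, 67.191, 0, 90], TCP at [0.172, 0.496, 0.405] pointing down, gripper open.
Joint ranges: [-159.42, 159.42], [-47.68, 98.78], [-73.54, 78.23], [-108.79, 121.32], [-90, 84.71], [-180, 180]. Speed limits (degrees/s): [147.25, 147.25, 180, 180, 180, 180].

## Interface

Orientations are given as [roll, pitch, yaw] about the fixed x, y, z axes, in that order (R = Rz(yaw) Ry(pitch) Rx(roll)).
In Python, from workcell import * gives the robot as it stands.
- The arm moves only by the shell command python3 -m handwheel 'ROWS'. ROWS is JSON, a list of rows, each a list of 3 entries, a list of its own where there are three numbers: the shift along the tool's x, y, z each as a share of 10 cm, from -1 to 1, then the turn, a rotation vector about the tool's x, y, z each as a share of pi/4 rad, from -1 to 1, then the opening, from -1 (shut) to 1 (fully open). In form: [[[dx, dy, dz], [rx, ry, rz], claw], ...]. A call has 1 to 5 rows; each row is the pose to reach, as a shift and turn from the pose commanded when the call began, along the tool's axes at that moment; what a row does not reach only later rows make up. A row lasts 1/8 s, in which the tool goes at most 62.5 mm and 10.7 degrees, less where a joint would pass 70% of its speed; a pose out of reach is approached as far as the arm can. A call with a number of a shift or a turn outside -1 to 1 is refused whole. A call with a gripper value outside its range is refused whole. The fingers move at their own pace and stop on an object; the grip force is fixed at half the most. Time passes only in rows, so rows that repeat a pose let the fingers close. It gives the time, the measured TCP pose, the force, the opening and the grip force at its end, in the units of the state.
- state(): the state, without advancing time (a new reading comes with each control period).
- snapshot(name): name is "scene" or "top"; returns a dict with "color" (400x640x3 uint8, blue, green, red), "fovy" (degrees; the focal length in pixels is half the picture's height over the tangent of half this angle, whatever the lens; pixels are square), "cx", "cy" (the principal point, pixels), "dist_coeffs" ([k1, k2, p1, p2, k3] as OpenCV has them; the pictures are not rectified), "rvec" (rotation vector, rad) and "tvec" (3), from world to camera coordinates, as OpenCV has them. Camera axes: x right, y down, z forward; pixel columns grow to the right and rows downward; lengths in m; the calibration is good to about 2 mm. A picture is of the moment at which its call begins. There is no depth.
- job_done(): hands the job in; it is judged then, once.
The state is a dict: "time_s": time; "q": joint angles; "qvel": joint speeds; "tau": joint torques, N m; "eef_pos": TCP position; "eef_rot": TCP orientation; "force": force on the tool from outside, world axes, zero at the start; "torque": the same for the moment, N m; "width": finger opening in m; "finger_force": force on a finger pad.
Only numpy, scipy, OpenCV 4.12 (cv2) and the standard library are available. Lean on these libraries where they do the work, as an engineer would, in place of code of your own. Each camera call takes 0.05 s, during which the arm holds its last target. There are 200 camera calls.

## Task

The parts carousel on the storeroom bench is locked by a sprung plunger with a black knob. Lift the plunger out of its notch, swing the carousel round until its arm points at the green marker, and let the plunger drop fully home in the notch there. Leave everything else on the bench where it is.

Things in the scene. Friction and masses are not known exactly. Their poses are not given: they have to be found in the camera images.
- stand: fixed foot of the parts carousel: dark round plate, 410 mm across, 16 mm thick; origin on the turning axis at the bench top. On its -x side an aluminium index ring (99 to 165 mm from the axis, top 34 mm above the bench) has five radial notches 18 mm wide and 18 mm deep, at -64, -32, 0, 32 and 64 degrees about the axis from its -x direction (0: starting notch)
- axis (a point): point on the turning axis of the carousel, at the top of its grey disc, 48 mm above the bench. The disc (196 mm across) carries two white tubs whose rims are 98 mm above the bench and whose corners reach 97 mm from the axis; the contents stay below 100 mm
- carousel (a joint): angle of the turning disc with its tubs and steel arm, rad, counter-clockwise seen from above; 0 at the middle (starting) notch; stops at -1.3 and 1.3. It turns with a little friction once the plunger is out of its notch and stays where it is left
- plunger (a joint): lift of the sprung plunger, m: 0 fully home, its 12 mm thick pin 16 mm deep in a notch; 0.016 when the pin rests on the ring between notches; 0.030 at the upper stop. A spring and its weight pull it down with about 7 N at home, 11 N fully up. It sits in the steel arm (44 mm wide, top 50 mm above the bench), 135 mm from the turning axis
- knob_grip (a point): middle of the plunger's round black knob, on the plunger's axis: 42 mm across, 24 mm high, its middle 114 mm above the bench when home. Below it are 30 mm of bare 12 mm stem, then a brass bush 30 mm across (top 72 mm above the bench). The knob spins freely on the stem, rises with the plunger and swings with the arm
- pointer (a point): point on the line of the steel arm, 186 mm from the turning axis and 44 mm above the bench, in front of the arm's pointed nose: it lies over the marker of the notch that the plunger is in
- mark_green: fixed green round marker, 34 mm across, 8 mm high, on the dark foot 186 mm from the turning axis, straight outside one of the four outer notches; origin under its centre
- mark_red: fixed red round marker, 34 mm across, 8 mm high, on the dark foot 186 mm from the turning axis, straight outside one of the four outer notches; origin under its centre
- mark_yellow: fixed yellow round marker, 34 mm across, 8 mm high, on the dark foot 186 mm from the turning axis, straight outside one of the four outer notches; origin under its centre
- mark_blue: fixed blue round marker, 34 mm across, 8 mm high, on the dark foot 186 mm from the turning axis, straight outside one of the four outer notches; origin under its centre
- tape: loose roll of yellow tape lying flat, 110 mm across, 48 mm high; origin under its centre
- hammer: loose hammer lying on the bench, 250 mm long; origin under its middle, handle to its -x
- driver: loose screwdriver with orange handle lying on the bench; origin under its middle, handle to its -x
- carton: loose green carton of screws with a paper band, 120 x 80 x 55 mm; origin under its centre
- pot: loose blue plastic cup, 84 mm across the rim, 90 mm high; origin under its centre
- plug: loose orange plastic plug, 38 mm across, 45 mm high, standing on the carousel's low dark foot across from the plunger's starting notch; origin under its centre

How it is judged:
By the outcome, as a careful person would: the job done as asked, in the order asked, and still so for the second after the job is handed in, with the robot touching nothing.
It also fails if it takes over 35 s, if anything falls off the work surface, if the arm or the gripper's body presses on something with over 40 N, if the wrist force passes 120 N, or if a joint passes its speed limit or range.

## Working session

There is one attempt and no reset: what is moved stays moved. The work goes in short steps, Python scripts to look and compute and a shell command to move; the robot and the scene stay as the last step left them, time stands still between calls to the robot, and variables do not carry over. Pictures are saved under pics/ and viewed, at most 10 in all, crops included, and the job is handed in when it is done.

```bash
ls; mkdir -p pics; cat > h.py <<'E'
from workcell import *
import numpy as np, cv2
def snap(n):
    s=snapshot(n); f=200/np.tan(np.radians(s["fovy"]/2))
    s["K"]=np.array([[f,0,s["cx"]],[0,f,s["cy"]],[0,0,1]]);return s
def ray(s,uv,z):
    p=cv2.undistortPoints(np.array([[uv]],float),s["K"],np.array(s["dist_coeffs"]))[0,0]
    R=cv2.Rodrigues(np.array(s["rvec"],float))[0];t=np.array(s["tvec"],float).ravel()
    c=-R.T@t;d=R.T@np.array([p[0],p[1],1]);return c+d*(z-c[2])/d[2]
def proj(s,P):
    return cv2.projectPoints(np.array([P],float),np.array(s["rvec"],float),np.array(s["tvec"],float),s["K"],np.array(s["dist_coeffs"]))[0][0,0]
E
python3 - <<'E'
from h import *
for n in("top","scene"):
    s=snap(n);cv2.imwrite(f"pics/{n}0.png",s["color"])
    R=cv2.Rodrigues(np.array(s["rvec"],float))[0];print(n,-R.T@np.array(s["tvec"]).ravel(),s["fovy"],s["dist_coeffs"])
print(state()); 
import workcell;print([x for x in dir(workcell) if x[0]!='_'])
E
```

```text
pics
top [0.3707385  0.00374606 1.3983813 ] 45.842160889155046 [0.00114767 0.         0.         0.         0.        ]
scene [ 1.22437313 -0.89298858  0.95242768] 43.678100295245756 [0.03173916 0.         0.         0.         0.        ]
{'time_s': 0.1, 'q': array([ 7.08746050e+01,  1.49335192e+01, -7.97679923e+00,  6.71918657e+01,
       -1.04743118e-03,  8.99993939e+01]), 'qvel': array([-0.02093097, -0.0685364 ,  0.22227409, -0.03369303,  0.00920525,
       -0.0436702 ]), 'tau': array([-1.35548624e-03, -4.06509769e+01,  2.54527169e+01,  1.01073633e-02,
       -1.33951285e-04,  8.69924378e-06]), 'eef_pos': array([0.17191319, 0.49573673, 0.40394405]), 'eef_rot': array([-1.79897816e+02,  1.04634850e-03,  1.60875213e+02]), 'force': array([0.87144338, 0.12599492, 0.04432528]), 'torque': array([ 0.01921407, -0.0123361 , -0.03562433]), 'finger_force': 0.0, 'width': 0.08554576913469192}
['Unreachable', 'job_done', 'nose_length', 'snapshot', 'state']
```

View pics/top0.png

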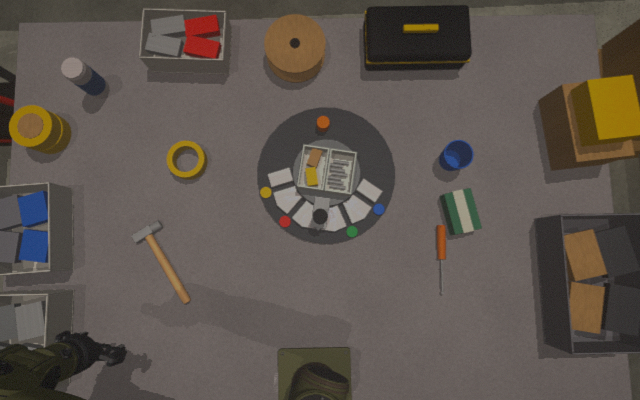

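View pics/scene0.png

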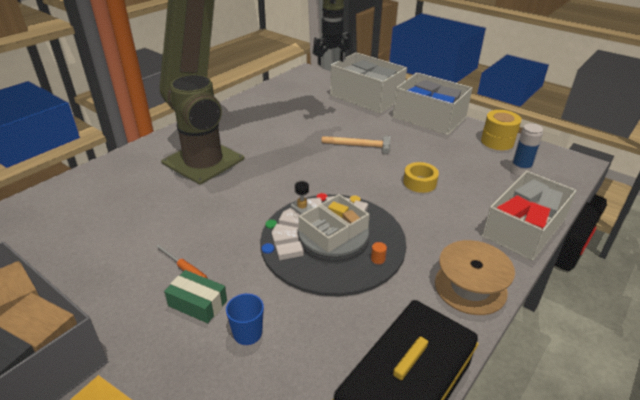

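The top view shows the carousel foot centred near (326,176) and the knob at (320,216). The markers are green (352,231), red (285,221), yellow (266,192) and blue (378,209). I'll enlarge this to measure it.

```bash
python3 - <<'E'
from h import *
s=snap("top");c=s["color"][100:250,250:400]
cv2.imwrite("pics/crop1.png",cv2.resize(c,None,fx=4,fy=4,interpolation=cv2.INTER_CUBIC))
hsv=cv2.cvtColor(s["color"],cv2.COLOR_BGR2HSV)
def blob(lo,hi,box):
    x0,y0,x1,y1=box;m=cv2.inRange(hsv[y0:y1,x0:x1],lo,hi);M=cv2.moments(m,True);return (M["m10"]/M["m00"]+x0,M["m01"]/M["m00"]+y0,M["m00"])
B={"green":((45,100,50),(85,255,255),(342,221,362,241)),"red":((0,120,80),(6,255,255),(275,211,295,231)),"yellow":((18,120,80),(35,255,255),(256,182,276,202)),"blue":((100,120,50),(130,255,255),(368,199,388,219))}
P={}
for k,v in B.items():
    u=blob(*v);P[k]=ray(s,u[:2],0.024);print(k,np.round(u,1),P[k].round(4))
# circle fit with known radius
from scipy.optimize import least_squares
a=np.array([p[:2] for p in P.values()])
r=least_squares(lambda c:np.hypot(*(a-c).T)-.186,[.45,0]);print("axis",r.x,r.fun)
for k in P: d=P[k][:2]-r.x;print(k,np.degrees(np.arctan2(d[1],d[0]))%360)
print("knob",ray(s,(320,216),.126),nose_length)
E
```

```text
green [351.7 231.1  99. ] [ 0.4293 -0.115   0.024 ]
red [284.5 221.1 110. ] [0.462  0.0795 0.024 ]
yellow [265.5 192.  109. ] [0.5485 0.134  0.024 ]
blue [378.4 208.9 102. ] [ 0.4926 -0.195   0.024 ]
axis [ 0.35623553 -0.00266816] [-0.05198023 -0.0520766   0.04994774  0.04974143]
green 303.0463974105872
red 37.820812913935875
yellow 35.405654242517
blue 305.3394947709896
knob [ 0.46728241 -0.02206805  0.126     ] 0.1734
```

View pics/crop1.png

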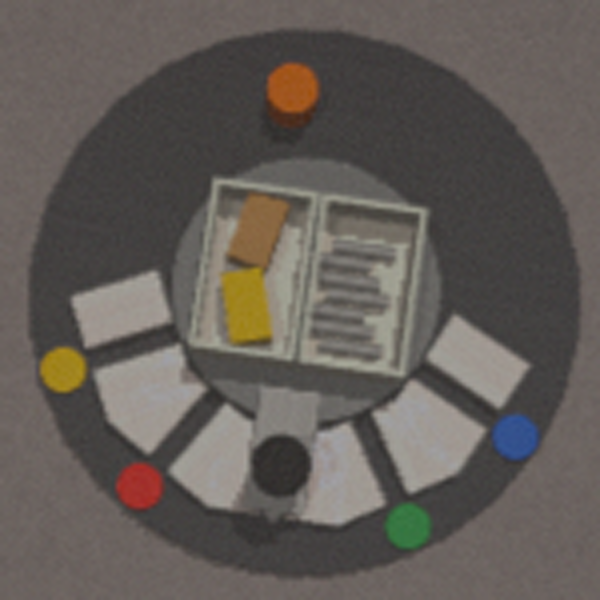

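The crop shows the black knob at (281,465), i.e. full-image (320.2,216.2). Green lies at (408,525), the next notch over towards -y. The circle fit converged on the wrong side, so I'll refit it and plan the moves.

```bash
cat > plan.py <<'E'
from h import *
from scipy.optimize import least_squares
from scipy.spatial.transform import Rotation as R
a=np.array([[.4293,-.115],[.462,.0795],[.5485,.134],[.4926,-.195]])
off=np.radians([32,-32,-64,64])
# dir from axis = phi0+off
f=lambda p:(p[:2]+.186*np.c_[np.cos(p[2]+off),np.sin(p[2]+off)]-a).ravel()
r=least_squares(f,[.6,-.03,np.pi]);ax,phi=r.x[:2],r.x[2]
def knob(d): t=phi+np.radians(d);return ax+.135*np.array([np.cos(t),np.sin(t)])
E
python3 - <<'E'
from plan import *
print(ax,np.degrees(phi),r.fun.round(4));print("knob0",knob(0),"knob32",knob(32))
s=snap("top");print("measured",ray(s,(320.2,216.2),.126), "axis px",proj(s,[*ax,.016]))
st=state();Rt=R.from_euler("xyz",st["eef_rot"],degrees=True).as_matrix();print(Rt.round(3))
E
```

```text
[ 0.6010545  -0.04411865] 170.3796305801092 [-0.0002  0.0001  0.     -0.0001  0.0001  0.0003  0.0001 -0.0003]
knob0 [ 0.46795304 -0.02155754] knob32 [ 0.4762225  -0.09551877]
measured [ 0.4667324  -0.02259549  0.126     ] axis px [325.7919241  173.59662642]
[[-0.945  0.328 -0.   ]
 [ 0.328  0.945 -0.001]
 [ 0.    -0.001 -1.   ]]
```

The fit residuals are under 0.3 mm, the predicted and seen knob positions agree to about 1.5 mm, and green is at +32°. I'll travel at height first.

```bash
for i in 1 2 3; do python3 -m handwheel '[[[-0.9,-0.785,0],[0,0,0],1],[[-0.9,-0.785,0],[0,0,0],1],[[-0.9,-0.785,0],[0,0,0],1]]'; done; python3 -c "
from h import *;s=state();print(s['q'],s['eef_pos'],s['eef_rot'])"
```

```text
time_s: 0.57
eef_pos: [0.2321, 0.3894, 0.4046]
eef_rot: [-179.9, 0.0, 160.6]
force: [-0.6, 0.9, -0.3]
width: 0.0855
finger_force: 0.0
time_s: 0.95
eef_pos: [0.2916, 0.2868, 0.4047]
eef_rot: [-180.0, 0.0, 160.6]
force: [0.3, 0.7, -0.1]
width: 0.085
finger_force: 0.0
time_s: 1.32
eef_pos: [0.3514, 0.1839, 0.4048]
eef_rot: [180.0, 0.0, 160.6]
force: [0.5, 1.3, -0.8]
width: 0.0857
finger_force: 0.0
[ 2.76247527e+01  2.25261737e+00 -2.33777324e+01  6.43288227e+01
  2.36000368e-03  4.70523300e+01] [0.3513718  0.1838929  0.40478256] [1.79968507e+02 2.60895619e-02 1.60572416e+02]
```

```bash
python3 -m handwheel '[[[-0.89,-0.78,0],[0,0,0],1],[[-0.89,-0.78,0],[0,0,0],1],[[-0.89,-0.78,0],[0,0,0],1]]'; python3 -m handwheel '[[[-0.89,-0.78,0.4],[0,0,-0.57],1],[[-0.89,-0.78,0.4],[0,0,-0.57],1],[[-0.89,-0.78,0.4],[0,0,-0.57],1],[[-0.89,-0.78,0.4],[0,0,-0.57],1],[[-0.89,-0.78,0.4],[0,0,-0.57],1]]'; python3 -c "
from plan import *;s=state();print(s['q'],s['eef_pos'],s['eef_rot'])
Rt=R.from_euler('xyz',s['eef_rot'],degrees=True).as_matrix();print(Rt.T@(np.array([.4675,-.022,.266])-s['eef_pos']))"
```

```text
time_s: 1.7
eef_pos: [0.4102, 0.0817, 0.4047]
eef_rot: [180.0, 0.0, 160.7]
force: [-0.9, -0.0, 0.4]
width: 0.0853
finger_force: 0.0
time_s: 2.33
eef_pos: [0.4669, -0.0187, 0.3648]
eef_rot: [179.9, -0.0, -173.4]
force: [-0.0, 0.4, 0.0]
width: 0.0852
finger_force: 0.0
[-2.31370307e+00  1.05546341e+01 -1.98575099e+01  5.96068634e+01
  4.84578252e-02 -8.89435193e+00] [ 0.46685971 -0.01873843  0.36483005] [ 1.79949186e+02 -1.12865816e-02 -1.73419354e+02]
[-0.00028176 -0.0034011   0.09882702]
```

```bash
python3 -m handwheel '[[[0,-0.034,0.5],[0,0,0],1],[[0,-0.034,0.8],[0,0,0],1],[[0,-0.034,0.98],[0,0,0],1],[[0,-0.034,0.98],[0,0,0],1]]'; python3 - <<'E'
from plan import *
s=state();Rt=R.from_euler('xyz',s['eef_rot'],degrees=True).as_matrix();print(Rt.T@(np.array([.4675,-.022,.266])-s['eef_pos']))
a=snap("scene")["color"][140:260,240:400];b=snap("top")["color"][140:260,240:400]
cv2.imwrite("pics/g.png",cv2.resize(np.hstack([a,b]),None,fx=2.5,fy=2.5,interpolation=cv2.INTER_CUBIC))
E
```

```text
time_s: 2.82
eef_pos: [0.4664, -0.0226, 0.266]
eef_rot: [180.0, -0.1, -173.4]
force: [-0.3, 0.2, 0.3]
width: 0.0854
finger_force: 0.0
[-1.14749377e-03  4.69264578e-04  2.05984127e-05]
```

View pics/g.png

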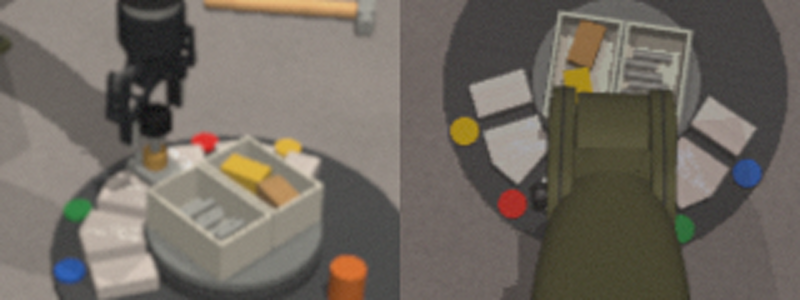

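The scene view (left half) shows the knob at (156,120) between the open fingers, with the brass bush below it at (153,155). The grasp is placed properly, so I'll close.

```bash
python3 -m handwheel '[[[0,0,0],[0,0,0],-1],[[0,0,0],[0,0,0],-1],[[0,0,0],[0,0,0],-1],[[0,0,0],[0,0,0],-1],[[0,0,0],[0,0,0],-1]]';python3 -m handwheel '[[[0,0,0],[0,0,0],-1],[[0,0,0],[0,0,0],-1]]'
```

```text
time_s: 3.55
eef_pos: [0.4676, -0.024, 0.2677]
eef_rot: [180.0, 0.1, -173.5]
force: [-1.4, 0.9, 5.3]
width: 0.0405
finger_force: 59.8
time_s: 3.8
eef_pos: [0.4676, -0.024, 0.2676]
eef_rot: [180.0, 0.1, -173.5]
force: [-1.5, 2.3, 4.9]
width: 0.0402
finger_force: 59.8
```

```bash
python3 -m handwheel '[[[0,0,-0.08],[0,0,0],-1],[[0,0,-0.16],[0,0,0],-1],[[0,0,-0.25],[0,0,0],-1],[[0,0,-0.25],[0,0,0],-1],[[0,0,-0.25],[0,0,0],-1]]'; python3 - <<'E'
from plan import *
s=state();Rt=R.from_euler('xyz',s['eef_rot'],degrees=True).as_matrix();p=s['eef_pos']
print(p,s['force'])
for d in (8,16,24,32): print(d,(Rt.T@np.r_[knob(d)-knob(0),0]).round(4)*10, knob(d))
a=snap("scene")["color"][140:260,240:400]
cv2.imwrite("pics/l.png",cv2.resize(a,None,fx=4,fy=4,interpolation=cv2.INTER_CUBIC))
E
```

```text
time_s: 4.42
eef_pos: [0.4675, -0.0241, 0.2916]
eef_rot: [-180.0, 0.0, -173.5]
force: [5.0, -0.0, -10.8]
width: 0.0406
finger_force: 61.7
[ 0.46748706 -0.0240655   0.29155672] [ 4.98332211e+00 -1.20986528e-03 -1.08155034e+01]
8 [ 0.04  -0.184  0.   ] [ 0.46610848 -0.04030125]
16 [ 0.053 -0.372  0.   ] [ 0.46689049 -0.05911926]
24 [ 0.041 -0.56   0.   ] [ 0.47028384 -0.07764529]
32 [ 0.002 -0.744  0.   ] [ 0.4762225  -0.09551877]
```

View pics/l.png

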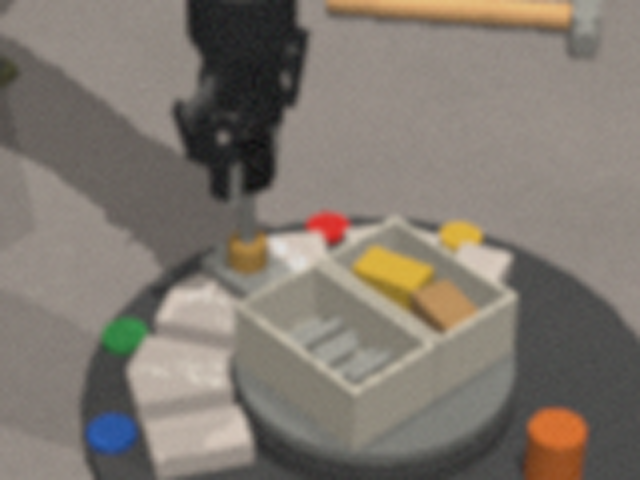

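The crop shows the knob raised, with bare stem above the brass bush at (247,250), and the pull reads about 11 N. The plunger is out of its notch. I'll swing along the arc to +32°.

```bash
python3 -m handwheel '[[[0.02,-0.09,0],[0,0,0],-1],[[0.04,-0.184,0],[0,0,0],-1],[[0.05,-0.28,0],[0,0,0],-1],[[0.053,-0.372,0],[0,0,0],-1],[[0.053,-0.372,0],[0,0,0],-1]]' && python3 -m handwheel '[[[0.0,-0.09,0],[0,0,0],-1],[[-0.012,-0.188,0],[0,0,0],-1],[[-0.03,-0.28,0],[0,0,0],-1],[[-0.051,-0.366,0],[0,0,0],-1],[[-0.051,-0.366,0],[0,0,0],-1]]'; python3 - <<'E'
from plan import *
s=state();Rt=R.from_euler('xyz',s['eef_rot'],degrees=True).as_matrix();p=s['eef_pos']
print(p,s['force'],Rt.T@(np.r_[knob(32),p[2]]-p))
v=p[:2]-ax;print(np.hypot(*v),np.degrees(np.arctan2(v[1],v[0])-phi)%360)
a=snap("scene")["color"][160:250,240:360];b=snap("top")["color"][100:190,265:385];
cv2.imwrite("pics/s.png",cv2.resize(np.hstack([a,b]),None,fx=3.3,fy=3.3,interpolation=cv2.INTER_CUBIC))
E
```

```text
time_s: 5.1
eef_pos: [0.4667, -0.0627, 0.2918]
eef_rot: [-180.0, 0.1, -173.6]
force: [4.4, -0.9, -10.0]
width: 0.04
finger_force: 61.9
time_s: 5.72
eef_pos: [0.4761, -0.098, 0.2917]
eef_rot: [180.0, 0.1, -173.5]
force: [5.9, 1.4, -9.9]
width: 0.0405
finger_force: 62.2
[ 0.47606312 -0.09796063  0.29171509] [ 5.90343552  1.37734418 -9.94128265] [-4.33912873e-04  2.40827695e-03  1.91056957e-06]
0.1360948329013007 32.92508414266189
```

View pics/s.png

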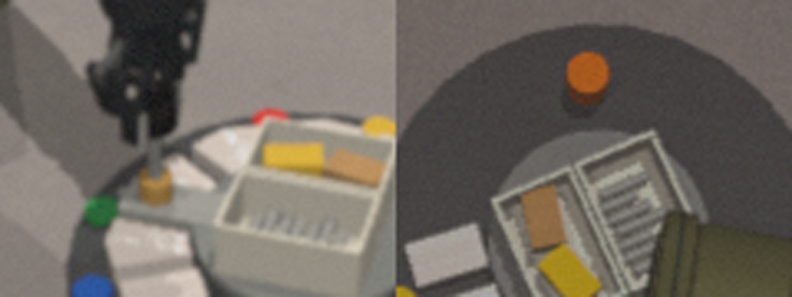

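The arm now points at the green marker at (100,210). I'll lower partway and check the force to confirm the pin enters the notch.

```bash
python3 -m handwheel '[[[0,0.007,0.04],[0,0,0],-1],[[0,0.007,0.08],[0,0,0],-1],[[0,0.007,0.12],[0,0,0],-1],[[0,0.007,0.12],[0,0,0],-1],[[0,0.007,0.12],[0,0,0],-1]]'
```

```text
time_s: 6.45
eef_pos: [0.4757, -0.0966, 0.2796]
eef_rot: [180.0, 0.0, -173.5]
force: [4.2, 0.7, -8.8]
width: 0.0404
finger_force: 62.3
```

The spring is still pulling down (−8.8 N) at a lift of about 12 mm, so the pin is in the notch. I'll lower the rest of the way.

```bash
python3 -m handwheel '[[[0,0,0.04],[0,0,0],-1],[[0,0,0.08],[0,0,0],-1],[[0,0,0.115],[0,0,0],-1],[[0,0,0.115],[0,0,0],-1],[[0,0,0.115],[0,0,0],-1]]'; python3 -m handwheel '[[[0,0,0],[0,0,0],1],[[0,0,0],[0,0,0],1],[[0,0,0],[0,0,0],1],[[0,0,0],[0,0,0],1],[[0,0,0],[0,0,0],1]]'
```

```text
time_s: 7.08
eef_pos: [0.4757, -0.0967, 0.2682]
eef_rot: [180.0, 0.0, -173.5]
force: [3.9, 2.0, -6.6]
width: 0.0406
finger_force: 62.7
time_s: 7.7
eef_pos: [0.4754, -0.0967, 0.2683]
eef_rot: [-180.0, -0.0, -173.5]
force: [-0.2, -0.0, 0.6]
width: 0.0851
finger_force: 0.0
```

```bash
python3 -m handwheel '[[[0,0,-0.4],[0,0,0],1],[[0,0,-0.9],[0,0,0],1],[[0,0,-1],[0,0,0],1],[[0,0,-1],[0,0,0],1]]'; python3 -m handwheel '[[[0.9,0.9,0],[0,0,0],1],[[0.9,0.9,0],[0,0,0],1],[[0.9,0.9,0],[0,0,0],1]]';python3 -m handwheel '[[[0.3,1,0],[0,0,0],1],[[0.3,1,0],[0,0,0],1],[[0.3,1,0],[0,0,0],1],[[0.3,1,0],[0,0,0],1]]'; python3 - <<'E'
from plan import *
S=snap("scene");T=snap("top")
a=S["color"][160:250,240:360];b=T["color"][160:250,280:400]
cv2.imwrite("pics/f.png",cv2.resize(np.hstack([a,b]),None,fx=3.3,fy=3.3,interpolation=cv2.INTER_CUBIC))
for h in(.126,.130,.142): print(h,"scene",(proj(S,[*knob(32),h])-[240,160])*3.3,"top",(proj(T,[*knob(32),h])-[280,160])*3.3+[396,0])
E
```

```text
time_s: 8.2
eef_pos: [0.4756, -0.0967, 0.3686]
eef_rot: [-180.0, 0.1, -173.5]
force: [-0.5, 0.0, 0.2]
width: 0.0854
finger_force: 0.0
time_s: 8.57
eef_pos: [0.371, -0.016, 0.3657]
eef_rot: [179.9, -0.5, -173.3]
force: [0.4, -0.2, -0.1]
width: 0.0856
finger_force: 0.0
time_s: 9.07
eef_pos: [0.3351, 0.0782, 0.3675]
eef_rot: [-180.0, -0.0, -173.5]
force: [-0.5, -0.3, 0.4]
width: 0.0854
finger_force: 0.0
0.126 scene [153.03950371 121.98635907] top [617.56563958 172.17173752]
0.13 scene [152.89078517 118.13614037] top [617.93660706 171.75880795]
0.142 scene [152.44120204 106.50369152] top [619.0635248  170.50441894]
```

View pics/f.png

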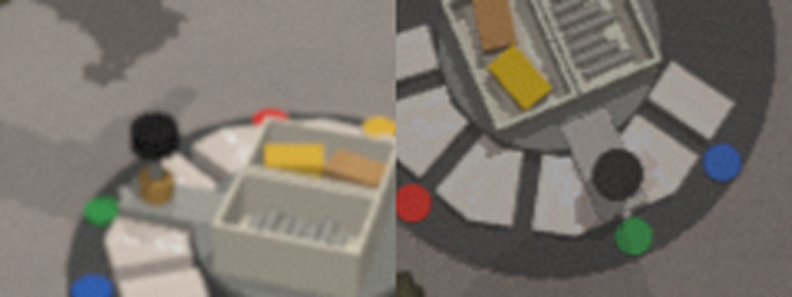

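The knob sits at (154,136) in the scene half and (617,174) in the top half. That matches the predicted home pose at +32°, with the nose at the green marker (634,237).

```bash
python3 -c "
from workcell import *
print(job_done())"
```

```text
the job is handed in; nothing more can be done
None
```

The carousel arm points at the green marker with the plunger home in that notch, confirmed on camera, and the job was handed in at about 9 s with nothing else on the bench touched.

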